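Start a long coffee on the capsule machine

ROBOT

A 7-joint arm with a two-finger parallel gripper is mounted at the origin on the work surface. World frame = base frame: x ahead of the robot, y to its left, z up, the work surface at z = 0. Lengths are in mm, angles in rad, forces in N, time in s.
With the tool pointing down it reaches from about 425 to 875 mm from the base axis. Payload 4.7 kg.
Tool frame: the origin (TCP) lies at the very end of the fingers, on their centre line; the grasp point (between the pads) lies 19 mm behind it; y points along the fingers, z is the direction in which the jaws open and shut, and the axes are right-handed (so a half turn about y gives the same grasp; the last joint's range is limited). The gripper opens to 85 mm and grips with 20 to 120 N. Pads are 22 mm wide; open, the fingers measure 114 mm over their backs; the gripper's body (76 mm by 85 mm) begins 54 mm behind the grasp point. The pads swing forward as they close: fully open they stand 13 mm farther back than shut.
Start: joints at [1.17, 0.321, -0.07, 1.45, 0.023, 1.371, -0.057], TCP at [261.937, -594.906, 231.349] pointing down, gripper open.
Joint ranges: [-2.86, 2.86], [-0.3, 2.09], [-1.38, 1.24], [0.06, 2.45], [-1.56, 4.7], [0.09, 2.05], [-2.69, 2.69]. Speed limits (rad/s): [2.57, 2.57, 3.14, 3.14, 3.14, 3.14, 3.14].

INTERFACE

Orientations are given as [roll, pitch, yaw] about the fixed x, y, z axes, in that order (R = Rz(yaw) Ry(pitch) Rx(roll)).
In Python, from station import state, read_camera, hand_in, trace, spot_point gives the robot as it stands.
- The arm moves only by the tool jog_arm, never from a script. Its argument "rows" is a list of rows, each a list of 3 entries, a list of its own where there are three numbers: the shift along the tool's x, y, z in m, then the turn, a rotation vector about the tool's x, y, z in degrees, then the closure, from 0 (fully open) to 1 (shut). In form: [[[x, y, z], [wx, wy, wz], hand], ...]. A call has 1 to 12 rows; each row shifts and turns the commanded pose from where the row before left it, along the tool's axes as they then stand; what a row does not reach is not made up. A row lasts 1/10 s, in which the tool goes at most 50 mm and 8.59 degrees, less where a joint would pass 70% of its speed; a pose out of reach is approached as far as the arm can. A call with a gripper value outside its range is refused whole. The fingers move at their own pace and stop on an object; the grip force is fixed at half the most. Time passes only in rows, so rows that do not move let the fingers close. It gives the time, the measured TCP pose, the force and the opening at its end, in the units of the state.
- state(): the state, without advancing time (a new reading comes with each control period).
- read_camera(name): name is "scene" or "top" or "wrist"; returns a dict with "image" (420x560x3 uint8, red, green, blue), "vfov" (degrees; the focal length in pixels is half the picture's height over the tangent of half this angle, whatever the lens; pixels are square), "cx", "cy" (the principal point, pixels), "camera_from_world" (4x4, takes a point from world to camera coordinates). Camera axes: x right, y down, z forward; pixel columns grow to the right and rows downward; lengths in mm; the calibration is good to about 2 mm. A picture is of the moment at which its call begins. There is no depth.
- hand_in(): hands the job in, once; it reports no verdict.
Trained networks look in a picture, given as the dict that the camera call returned (one of the last four; its "shot" number tells which), for a name from the list of things; names that differ only in an ending like _2 or _b are one class to them, and where a whole thing is asked for, a point or a joint stands for the part that bears it (a point fixed in the world has none). Each returns a list of dicts, best first, with "p" (0 to 1); they miss things now and then, are a little off and sometimes report something else, mostly with a low value. They report only what shows in the picture. A call takes as long as a camera call.
- trace(thing, picture): "pixels" (420x560 bool, what is visible of it).
- spot_point(thing, picture): "location" ([x, y, z] in mm, in the coordinates of the camera as it stood for that picture, good to about 4 mm: a listed point, or the origin of a listed thing).
The state is a dict: "time": time; "joint_positions": joint angles; "joint_vel": joint speeds; "joint_torque": joint torques, N m; "position": TCP position; "ee_rot": TCP orientation; "force": force on the tool from outside, world axes, zero at the start; "moment": the same for the moment, N m; "gripper_width": finger opening in mm.
Only numpy, scipy, OpenCV 4.12 (cv2) and the standard library are available. Lean on these libraries where they do the work, as an engineer would, in place of code of your own. Each camera call takes 0.05 s, during which the arm holds its last target. There are 200 camera calls.

TASK

The coffee machine already has a capsule in it and a cup under its spout. Start a long coffee: switch the machine on by pressing down the raised rear end of its power rocker, then push the raised lever down until it is fully shut, then press the large round button all the way in and let it go. Do not press the small round button, and leave the cup under the spout and the other things on the bench where they stand; nothing has to be gripped or picked up.

Things in the scene. Friction and masses are not known exactly. Their poses are not given: they have to be found in the camera images.
- machine: Capsule coffee machine, metal and black plastic, fixed, 120 mm wide, 300 deep. Origin on the bench under its middle; x from its front (drip tray, spout) to its rear (clear tank), z up. Along x: brew head under the lever -126 to -54 mm, lever hinge -30, two round buttons at 10 (y = +30 and -30, sides swap), power rocker 58. Its black deck (x -28 to 90) is 200 mm up; nothing behind is higher.
- rocker_mid (a point): Pivot of the power rocker, middle of its top, 204 mm above the bench; axes as the machine's. A V-shaped metal key 40 mm long (along x), 24 wide, pivot along y. Off: front half level, rear half slopes up, its rear end 6 mm above the pivot. Pressed down about 14 mm behind the pivot with some 4 N it tips; on: rear half level at pivot height, 4 mm above the deck.
- rocker (a joint): Power rocker, rad: 0 = off (rear end raised), 0.3 = on (rear half level, end stop). Stays where it is put.
- lever_hinge (a point): Middle of the lever's hinge axis, 206 mm above the bench; axes as the machine's (the hinge axis is y).
- lever_pad (a point): Where to push the lever: middle of its upper face, 80 mm from the hinge, 4 mm off the hinge plane; moves with it. Axes: x along the lever towards the hinge, z out of the upper face. The lever is a flat steel paddle 88 mm wide, 8 thick, with a rounded lip ending 102 mm from the hinge; shut, it lies level over the brew head pointing to the front, upper face 210 mm above the bench.
- lever (a joint): Lever, rad: 0 = fully shut (level, end stop); grows as its front end rises (starts 0.6 to 0.95). Stiff: it stays where it is left and takes about 5 N at the pad, pushed square to its upper face, to move.
- large_top (a point): Centre of the top of the LARGE round metal button, 30 mm in diameter, about 208 mm above the bench; it moves with the button and is pressed straight down.
- large (a joint): Large button, m: 0 = out, 0.005 = fully in (about 5 N). Springs back when let go.
- small_top (a point): Centre of the top of the SMALL round metal button, 15 mm in diameter, about 208 mm above the bench, beside the large one, 60 mm from it; not to be pressed.
- small (a joint): Small button, m: 0 = out, 0.005 = fully in (about 5 N).
- cup: White cup with one handle (on its +y side), 68 mm across, 60 mm tall, on the drip tray's grid under the spout, loose; origin at the centre of its foot, z up.
- spare_cup: The same white cup again, standing on the bench beside the machine, loose; origin at the centre of its foot.
- sugar_jar: Glass jar with a wooden cap, 72 mm across, 100 mm tall, on the bench beside the machine, loose; origin at the centre of its foot.
- capsule: Spare copper-coloured coffee capsule, 37 mm across its rim, 28 mm tall, on the bench near the machine, loose; origin at the centre of its underside.

How it is judged (in metres and radians):
On the way, in this order (a step that is already met when the one before it is completed fails the run):
1. the power rocker is pressed over to on (value of joint rocker above 0.24 rad), for 0.1 s.
2. the lever is pushed fully shut (value of joint lever below 0.06 rad), for 0.1 s.
3. the large button is pressed all the way in (value of joint large above 0.004 m), for 0.05 s.
At the end, for the whole second after the job is handed in: The rocker is on (over 0.24 of 0.3 rad), the lever is shut (under 0.06 rad), both round buttons are out again (under 1 mm), the cup stands upright within 12 mm of its start and the other loose things within 25 mm of theirs (value of joint rocker above 0.24 rad and value of joint lever below 0.06 rad and value of joint each of large, small below 0.001 m and distance of cup from where it was at the start of the episode below 0.012 m and angle between cup's own z axis and vertical below 0.15 rad and distance of each of spare_cup, sugar_jar, capsule from where it was at the start of the episode below 0.025 m); the robot touches nothing.
It fails at once if the small button is pressed (over 1.5 mm) (value of joint small above 0.0015 m).
It fails at once if the large button is pressed (over 2 mm) while the machine is off or the lever is open (value of joint large above 0.002 m and (value of joint rocker below 0.2 rad or value of joint lever above 0.1 rad)).
It fails at once if the cup under the spout is shifted over 15 mm, lifted or tipped (distance of cup from where it was at the start of the episode above 0.015 m or angle between cup's own z axis and vertical above 0.3 rad).
It fails at once if the spare cup, sugar jar or capsule is shifted over 30 mm, lifted, carried or tipped over (distance of any of spare_cup, sugar_jar, capsule from where it was at the start of the episode above 0.03 m or angle between any of spare_cup, sugar_jar's own z axis and vertical above 0.5 rad or angle between capsule's own z axis and vertical above 0.8 rad).
It also fails if it takes over 48 s, if anything falls off the work surface, if the arm or the gripper's body presses on something with over 40 N, if the wrist force passes 120 N, or if a joint passes its speed limit or range.

## Working session

There is one attempt and no reset: what is moved stays moved. The work goes in short steps, Python scripts to look and compute and a tool call to move; the robot and the scene stay as the last step left them, time stands still between calls to the robot, and variables do not carry over. Pictures are saved under pics/ and viewed, about 8 in all and at most 12, crops included, and the job is handed in when it is done.

Besides the shell and the picture viewer there is one more tool, called after "Call:" as name(argument=value, ...) on one line, values as JSON. jog_arm: Moves the arm, as the interface text tells. Its arguments: {"type":"object","properties":{"rows":{"type":"array","items":{"type":"array"}}},"required":["rows"]}

```bash
mkdir -p pics; cat > h.py <<'E'
import numpy as np, cv2
from station import state, read_camera, hand_in, trace, spot_point
def world(pic,p):
    M=np.array(pic["camera_from_world"]); return np.linalg.inv(M).dot(np.r_[p,1])[:3]
def save(pic,n): cv2.imwrite(f"pics/{n}.png",cv2.cvtColor(pic["image"],cv2.COLOR_RGB2BGR))
E
python3 - <<'E'
from h import *
s=state(); print({k:np.round(s[k],3) for k in s})
names="machine rocker_mid lever_hinge lever_pad large_top small_top cup spare_cup sugar_jar capsule".split()
ims=[]
for c in ("scene","top"):
    p=read_camera(c); save(p,c+"0"); ims.append(p["image"])
    print(c,p["vfov"],np.linalg.inv(np.array(p["camera_from_world"]))[:3,3].round())
    for n in names:
        for r in spot_point(n,p)[:2]: print(n,round(r["p"],2),world(p,r["location"]).round(1))
E
```

```text
{'time': np.float64(0.0), 'joint_positions': array([ 1.17 ,  0.322, -0.07 ,  1.452,  0.023,  1.371, -0.057]), 'joint_vel': array([-0.001, -0.002, -0.001,  0.001, -0.   ,  0.002, -0.   ]), 'joint_torque': array([ 0.0000e+00, -4.9358e+01, -3.8200e-01, -3.1434e+01,  1.3000e-02,
        1.1000e-02, -0.0000e+00]), 'position': array([ 261.695, -594.394,  230.212]), 'ee_rot': array([-1.573, -0.   , -2.727]), 'force': array([-0.696, -1.083, -0.088]), 'moment': array([ 0.071,  0.023, -0.033]), 'gripper_width': np.float64(84.915)}
scene 57.38885722459978 [821. 484. 790.]
machine 0.82 [ 593.7 -174.8    2.1]
rocker_mid 0.69 [ 647.7 -164.8  205. ]
lever_hinge 0.95 [ 562.2 -178.   202.8]
lever_pad 0.74 [ 503.3 -190.4  259.7]
lever_pad 0.73 [ 609.  -199.9  212.5]
large_top 0.69 [ 609.  -198.4  211.7]
cup 0.67 [ 493.6 -199.8   30.7]
sugar_jar 0.88 [613.1 -37.9  -1.8]
sugar_jar 0.45 [ 608.1 -200.4  210.7]
top 46.44126414205174 [ 460.   60. 1045.]
machine 0.58 [ 5.932e+02 -1.758e+02  2.000e-01]
machine 0.17 [620.3 -37.8  -1.7]
rocker_mid 0.79 [ 652.8 -162.6  202.4]
lever_hinge 0.84 [ 571.3 -184.4  201.6]
lever_hinge 0.62 [ 495.9 -192.4   28.4]
lever_pad 0.74 [ 505.5 -195.4  257.2]
large_top 0.52 [ 608.6 -201.8  204.9]
small_top 0.42 [ 599.6 -140.4  205.7]
cup 0.65 [ 499.8 -194.4   27.2]
spare_cup 0.72 [ 668.3 -314.5   -5.1]
sugar_jar 0.98 [619.4 -37.9  -5.2]
sugar_jar 0.74 [ 498.3 -191.6   32.8]
capsule 0.46 [438.9 -62.1   1.3]
```

```bash
python3 - <<'E'
import cv2,numpy as np
a=cv2.imread("pics/scene0.png");b=cv2.imread("pics/top0.png")
cv2.imwrite("pics/s0.png",cv2.resize(a,(784,588),interpolation=cv2.INTER_CUBIC))
cv2.imwrite("pics/t0.png",cv2.resize(b,(784,588),interpolation=cv2.INTER_CUBIC))
E
```

```text
(no output)
```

View pics/s0.png

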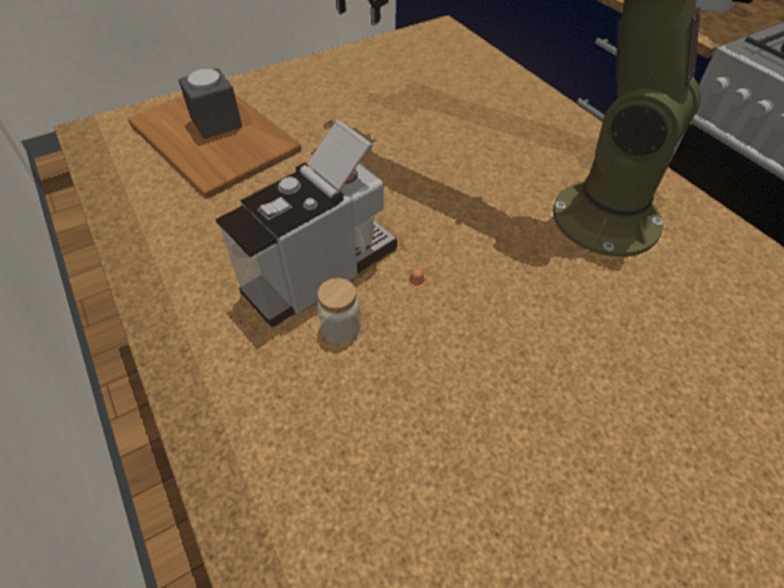

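View pics/t0.png

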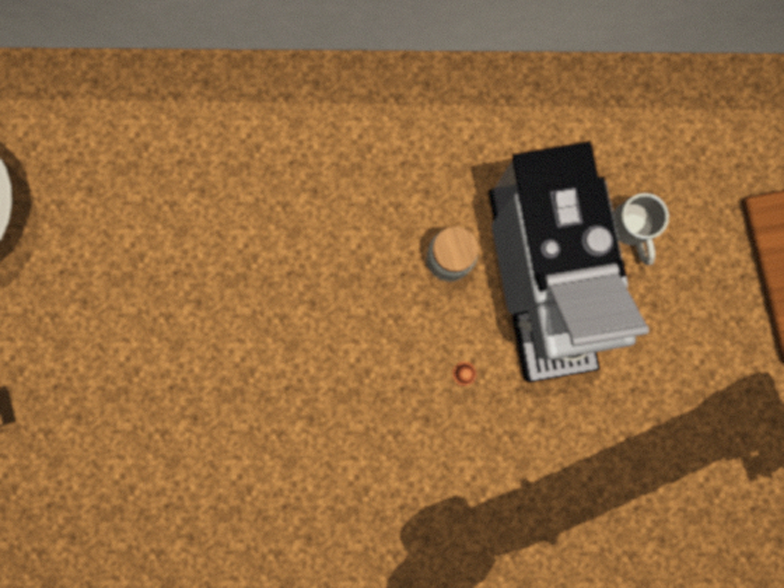

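The scene view (784-wide) shows the machine with its lever raised, and the jar at (338,310) and capsule at (417,277) to its left. In the top view, the large button is at (598,240), the small one at (550,248) and the rocker at (567,205). The spare cup is at (643,218), on the right. So large is on the machine's −y side. Next I'll refine the pose with ray-plane fits.

```bash
cat >> h.py <<'E'
def ray(pic,uv,z):
    f=pic["image"].shape[0]/2/np.tan(np.radians(pic["vfov"]/2)); C=np.linalg.inv(np.array(pic["camera_from_world"]))
    d=C[:3,:3]@[(uv[0]-pic["cx"])/f,(uv[1]-pic["cy"])/f,1]; o=C[:3,3]; return o+d*(z-o[2])/d[2]
def proj(pic,P):
    f=pic["image"].shape[0]/2/np.tan(np.radians(pic["vfov"]/2)); q=np.array(pic["camera_from_world"])@np.r_[P,1]
    return q[0]/q[2]*f+pic["cx"],q[1]/q[2]*f+pic["cy"]
E
python3 - <<'E'
from h import *
from scipy.optimize import least_squares
obs=[]
for c in ("top","scene"):
    p=read_camera(c)
    for n,z,m in (("large_top",208,(10,-30)),("small_top",208,(10,30)),("rocker_mid",205,(58,0))):
        for r in trace(n,p)[:2]:
            px=r["pixels"]; v,u=np.nonzero(px); w=ray(p,(u.mean(),v.mean()),z)
            print(c,n,round(r["p"],2),px.sum(),u.mean().round(1),v.mean().round(1),w.round(1))
            if np.hypot(*(w[:2]-[620,-170]))<70 and r["p"]>.3: obs.append((n,m,w[:2]))
    pic=p if c=="top" else pic
    if c=="scene": ps=p
def mod(t,m): c,s=np.cos(t[2]),np.sin(t[2]); return np.array([t[0]+c*m[0]-s*m[1],t[1]+s*m[0]+c*m[1]])
f=least_squares(lambda t:np.concatenate([mod(t,m)-w for _,m,w in obs]),[594,-175,.15],loss="soft_l1",x_scale=[1,1,.01])
t=f.x; print(t.round(3),np.degrees(t[2]).round(2),f.fun.round(1))
for n,m in dict(rock=(58,0),rear=(74,0),large=(10,-30),small=(10,30),hinge=(-30,0),lever80=(-80,0)).items(): print(n,mod(t,m).round(1))
out=[]
for p,sz in ((pic,(350,80,130,200)),(ps,(150,80,140,150))):
    im=cv2.cvtColor(p["image"],cv2.COLOR_RGB2BGR).copy(); x,y,w,h=sz; k=4 if h<180 else 3
    cr=cv2.resize(im[y:y+h,x:x+w],None,fx=k*1.0,fy=k*1.0,interpolation=cv2.INTER_CUBIC)
    for m,z in (((10,-30),208),((10,30),208),((58,0),204),((-30,50),206),((-30,-50),206),((90,60),200),((90,-60),200),((-150,60),30),((-150,-60),30)):
        u,v=proj(p,[*mod(t,m),z]); cv2.circle(cr,(int((u+.5-x)*k),int((v+.5-y)*k)),3,(0,0,255),1)
    out.append(cv2.resize(cr,(390,600)) if 0 else cv2.copyMakeBorder(cr,0,600-cr.shape[0],0,0,0))
o=np.hstack(out); cv2.imwrite("pics/fit.png",cv2.resize(o,(int(o.shape[1]*.8),480))) 
E
```

```text
top large_top 0.68 243 427.4 171.2 [ 609. -202.  208.]
top small_top 0.51 74 393.4 177.1 [ 598.2 -142.9  208. ]
top rocker_mid 0.68 12748 400.4 187.0 [ 581.5 -155.5  205. ]
scene large_top 0.52 111 206.0 131.8 [ 610.6 -197.6  208. ]
scene rocker_mid 0.73 9618 218.5 164.0 [629.6 -90.1 205. ]
[ 5.90751e+02 -1.74292e+02  3.25000e-01] 18.62 [ 0.8  2.5 -7.6  0.2 64.2 -0.3 -0.8 -1.9]
rock [ 645.7 -155.8]
rear [ 660.9 -150.7]
large [ 609.8 -199.5]
small [ 590.6 -142.7]
hinge [ 562.3 -183.9]
lever80 [ 514.9 -199.8]
```

View pics/fit.png

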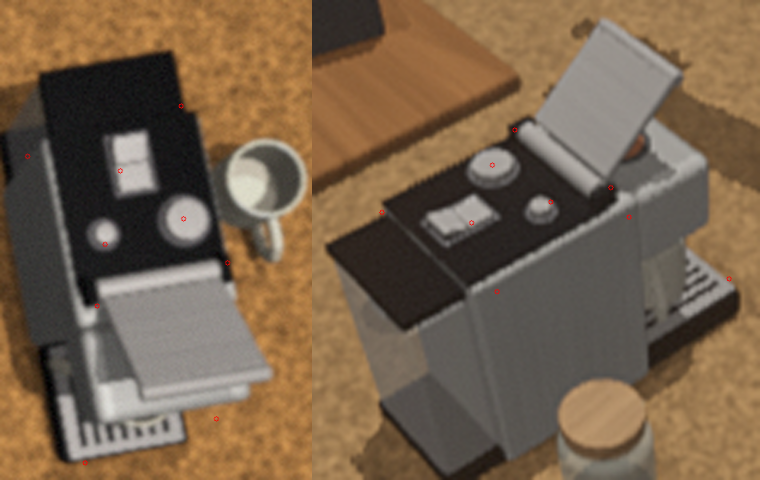

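The fit was spoiled because the rocker trace returned the whole machine body. I'll refit with hand-read rocker pixels: the V line is at (133,163) in the top crop and (464,217) in the scene crop.

```bash
python3 - <<'E'
from h import *
from scipy.optimize import least_squares
def mod(t,m): c,s=np.cos(t[2]),np.sin(t[2]); return np.array([t[0]+c*m[0]-s*m[1],t[1]+s*m[0]+c*m[1]])
L,S,R=(10,-30),(10,30),(58,0)
obs=[]
for c,l in (("top",((L,208,427.2,171),(S,208,393.4,177),(R,204,404.9,147.4))),("scene",((L,208,206,131.5),(S,208,221.3,144),(R,204,197,147.3)))):
    p=read_camera(c)
    for m,z,u,v in l: w=ray(p,(u,v),z); print(c,m,w.round(1)); obs.append((m,w[:2]))
    if c=="top": pt=p
for sel in (obs[:3],obs[3:],obs):
    f=least_squares(lambda t:np.concatenate([mod(t,m)-w for m,w in sel]),[594,-175,.15],x_scale=[1,1,.01]); t=f.x
    print(t.round(3),np.degrees(t[2]).round(2),f.fun.round(1))
np.save("t.npy",t)
for n,m in dict(rear15=(73,0),large=L,small=S,hinge=(-30,0),lever80=(-80,0)).items(): print(n,mod(t,m).round(1))
r=spot_point("lever_pad",pt)[0]; w=world(pt,r["location"]); h=mod(t,(-30,0)); print(w, np.hypot(*(w[:2]-h)), w[2]-206)
E
```

```text
top (10, -30) [ 609.3 -201.8  208. ]
top (10, 30) [ 598.4 -142.9  208. ]
top (58, 0) [ 651.6 -165.   204. ]
scene (10, -30) [ 610.1 -198.7  208. ]
scene (10, 30) [ 598.1 -141.7  208. ]
scene (58, 0) [ 648.2 -163.8  204. ]
[ 5.94126e+02 -1.74272e+02  1.70000e-01] 9.72 [-0.3 -0.4  0.5 -0.1 -0.3  0.5]
[ 5.93203e+02 -1.72720e+02  1.80000e-01] 10.32 [-1.7 -1.8 -0.4  0.3  2.1  1.4]
[ 5.93664e+02 -1.73493e+02  1.75000e-01] 10.01 [-0.6  0.5 -0.1  0.7 -0.8  1.5 -1.4 -2.6  0.2 -0.5  2.6  0.4]
rear15 [ 665.6 -160.8]
large [ 608.7 -201.3]
small [ 598.3 -142.2]
hinge [ 564.1 -178.7]
lever80 [ 514.9 -187.4]
[ 507.06471487 -191.76308173  253.48238764] 58.53033918306887 47.482387641473
```

Call:
jog_arm(rows=[[[0,-0.05,0],[0,5,0],1],[[0,-0.05,0],[0,5,0],1],[[0,0,0],[0,4,0],1],[[0,0,0],[0,0,0],1],[[0,0,0],[0,0,0],1]])

```text
time: 2.15
position: [261.8, -594.4, 330.1]
ee_rot: [-1.573, -0.001, -2.969]
force: [0.7, 0.8, -0.3]
gripper_width: 12.2
```

Call:
jog_arm(rows=[[[-0.0394,0,-0.0297],[0,0,0],1],[[-0.0394,0,-0.0297],[0,0,0],1],[[-0.0394,0,-0.0297],[0,0,0],1],[[-0.0394,0,-0.0297],[0,0,0],1],[[-0.0394,0,-0.0297],[0,0,0],1],[[-0.0394,0,-0.0297],[0,0,0],1],[[-0.0394,0,-0.0297],[0,0,0],1],[[-0.0394,0,-0.0297],[0,0,0],1],[[-0.0394,0,-0.0297],[0,0,0],1],[[-0.0394,0,-0.0297],[0,0,0],1],[[-0.0394,0,-0.0297],[0,0,0],1],[[-0.0394,0,-0.0297],[0,0,0],1]])

```text
time: 3.35
position: [667.8, -161.9, 329.2]
ee_rot: [-1.572, -0.003, -2.97]
force: [0.0, -0.3, 0.9]
gripper_width: -0.2
```

Call:
jog_arm(rows=[[[0,0.04,0],[0,0,0],1],[[0,0.04,0],[0,0,0],1],[[0,0.025,0],[0,0,0],1],[[0,0,0],[0,0,0],1]])

```text
time: 3.75
position: [663.9, -162.9, 219.2]
ee_rot: [-1.575, -0.011, -2.969]
force: [-0.1, -0.1, -0.4]
gripper_width: -0.4
```

```bash
python3 - <<'E'
from h import *
print(state()["position"],state()["force"])
o=[]
for c,(x,y,w,h) in (("top",(350,60,130,200)),("scene",(150,60,140,200))):
    p=read_camera(c); b=cv2.cvtColor(p["image"],4); o.append(cv2.resize(b[y:y+h,x:x+w],None,fx=2.9,fy=2.9,interpolation=2))
cv2.imwrite("pics/r1.png",np.hstack(o))
E
```

```text
[ 663.87883897 -162.89093076  219.1528184 ] [-0.10598619 -0.14591258 -0.38481611]
```

View pics/r1.png

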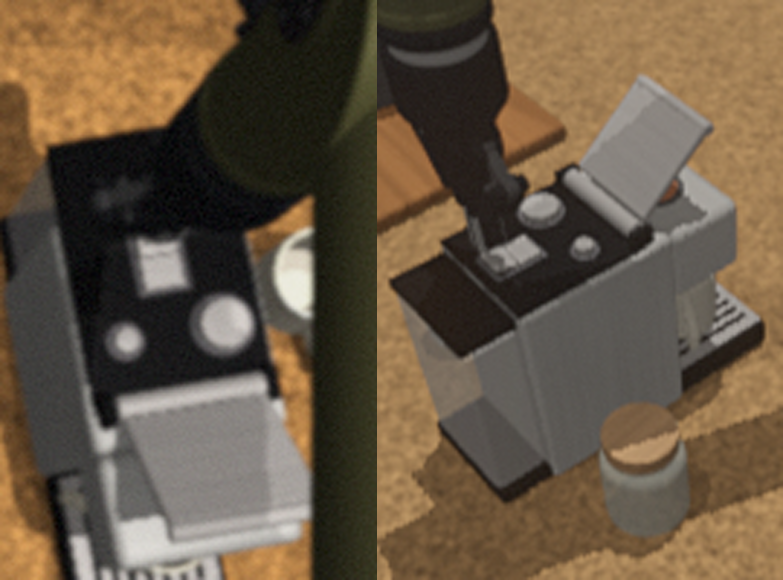

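The fingertips are over the rear half of the rocker: (490,258) in the right panel, with the front half visible at (160,270) in the left one. Pressing.

Call:
jog_arm(rows=[[[0,0.006,0],[0,0,0],1],[[0,0.004,0],[0,0,0],1],[[0,0.003,0],[0,0,0],1],[[0,0.002,0],[0,0,0],1],[[0,0,0],[0,0,0],1]])

```text
time: 4.35
position: [667.3, -163.5, 211.2]
ee_rot: [-1.571, -0.0, -2.971]
force: [0.3, 0.3, -0.4]
gripper_width: 0.0
```

Call:
jog_arm(rows=[[[0,0.003,0],[0,0,0],1],[[0,0.002,0],[0,0,0],1],[[0,0.002,0],[0,0,0],1],[[0,0,0],[0,0,0],1]])

```text
time: 4.75
position: [668.1, -163.4, 204.7]
ee_rot: [-1.57, 0.002, -2.971]
force: [2.1, 0.4, 2.2]
gripper_width: -0.1
```

```bash
python3 - <<'E'
from h import *
s=state();print(s["position"],s["force"],s["moment"])
E
```

```text
[ 668.09322203 -163.36641545  204.69432368] [2.07281268 0.38512494 2.2351401 ] [ 0.03150269 -0.45694206  0.01145164]
```

Contact, about 2 N so far. I'll press a little deeper.

Call:
jog_arm(rows=[[[0,0.002,0],[0,0,0],1],[[0,0.002,0],[0,0,0],1],[[0,0,0],[0,0,0],1],[[0,0,0],[0,0,0],1]])

```text
time: 5.15
position: [668.2, -163.4, 204.0]
ee_rot: [-1.569, 0.003, -2.971]
force: [-1.7, 0.3, 13.8]
gripper_width: 0.2
```

Call:
jog_arm(rows=[[[0,-0.03,0],[0,0,0],1],[[0,-0.045,0],[0,0,0],1],[[0,-0.045,0],[0,0,0],1],[[0.04,0,-0.001],[0,0,0],1],[[0.04,0,-0.001],[0,0,0],1],[[0.04,0,0],[0,0,0],1],[[0.035,0,-0.001],[0,0,0],1],[[0,0,0],[0,0,0],1]])

```text
time: 5.95
position: [509.5, -188.9, 320.2]
ee_rot: [-1.57, -0.004, -2.976]
force: [0.8, -0.0, -0.4]
gripper_width: 0.0
```

```bash
python3 - <<'E'
from h import *
print(state()["position"],state()["force"])
o=[]
for c,(x,y,w,h) in (("top",(350,60,130,200)),("scene",(150,60,140,200))):
    p=read_camera(c); b=cv2.cvtColor(p["image"],4); o.append(cv2.resize(b[y:y+h,x:x+w],None,fx=2.9,fy=2.9,interpolation=2))
cv2.imwrite("pics/r2.png",np.hstack(o))
E
```

```text
[ 509.48339307 -188.87836628  320.17175606] [ 0.84764242 -0.03554717 -0.44152765]
```

View pics/r2.png

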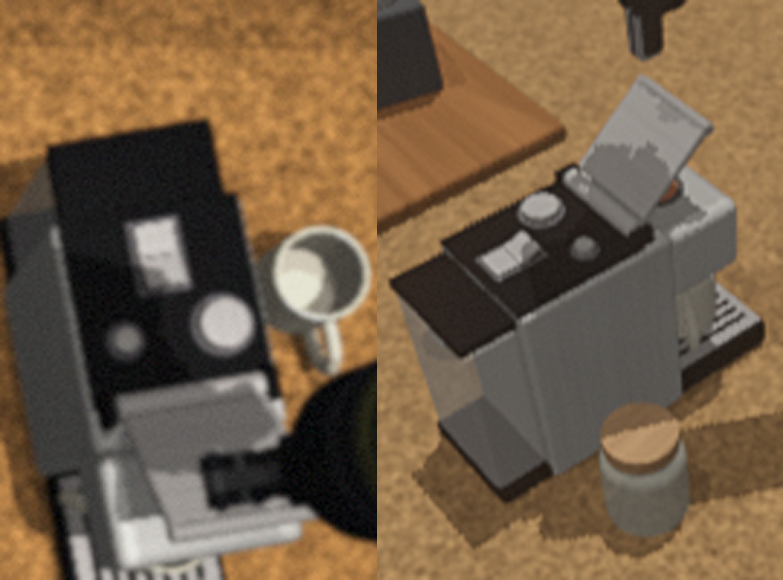

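The rocker's raised edge is now its front one (right panel, about (525,240)), so it is on. The fingers are over the lever. Pushing it down now.

Call:
jog_arm(rows=[[[-0.01,0.03,0],[0,0,0],1],[[0,0.02,0],[0,0,0],1],[[0.002,0.01,0],[0,0,0],1],[[0.002,0.01,0],[0,0,0],1],[[0.002,0.01,0],[0,0,0],1],[[0,0,0],[0,0,0],1]])

```text
time: 6.65
position: [518.4, -186.2, 240.4]
ee_rot: [-1.57, 0.001, -2.971]
force: [0.1, 0.1, 0.1]
gripper_width: -0.2
```

Call:
jog_arm(rows=[[[0.002,0.007,0],[0,0,0],1],[[0.002,0.007,0],[0,0,0],1],[[0.002,0.007,0],[0,0,0],1],[[0,0,0],[0,0,0],1]])

```text
time: 7.05
position: [512.1, -187.6, 219.7]
ee_rot: [-1.57, 0.0, -2.972]
force: [-0.8, -0.5, 1.2]
gripper_width: 0.0
```

```bash
python3 - <<'E'
from h import *
print(state()["position"],state()["force"])
o=[]
for c,(x,y,w,h) in (("top",(350,60,130,200)),("scene",(150,60,140,200))):
    p=read_camera(c); b=cv2.cvtColor(p["image"],4); o.append(cv2.resize(b[y:y+h,x:x+w],None,fx=2.9,fy=2.9,interpolation=2))
cv2.imwrite("pics/r3.png",np.hstack(o))
E
```

```text
[ 512.13904134 -187.59289151  219.71776252] [-0.8326762  -0.50678688  1.15910963]
```

View pics/r3.png

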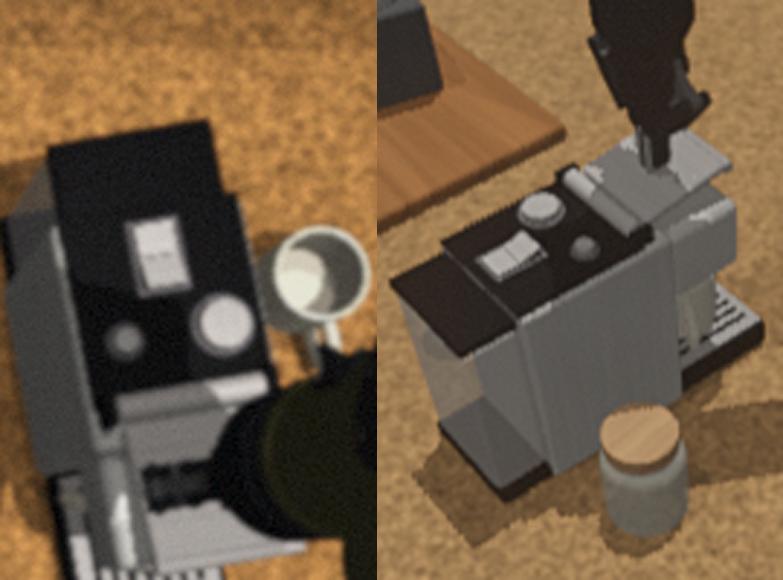

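The lever is nearly down, with the fingertips at (655,160) in the right panel. I'll keep going until the end stop pushes back.

Call:
jog_arm(rows=[[[0.004,0.005,0],[0,0,0],1],[[0.004,0.004,0],[0,0,0],1],[[0,0.002,0],[0,0,0],1],[[0,0.002,0],[0,0,0],1],[[0,0,0],[0,0,0],1],[[0,0,0],[0,0,0],1]])

```text
time: 7.75
position: [505.1, -188.4, 209.8]
ee_rot: [-1.569, 0.003, -2.971]
force: [-2.0, 2.4, 18.9]
gripper_width: -0.2
```

Call:
jog_arm(rows=[[[0,-0.02,0],[0,0,0],1],[[0,-0.03,0],[0,0,0],1],[[-0.035,0,0.01],[0,0,0],1],[[-0.035,0,0.01],[0,0,0],1],[[-0.03,0,0.01],[0,0,0],1],[[0,0,0],[0,0,0],1],[[0,0,0],[0,0,0],1]])

```text
time: 8.45
position: [606.6, -201.0, 254.2]
ee_rot: [-1.573, -0.004, -2.971]
force: [0.2, -0.1, -0.0]
gripper_width: 0.3
```

```bash
python3 - <<'E'
from h import *
print(state()["position"],state()["force"])
o=[]
for c,(x,y,w,h) in (("top",(350,60,130,200)),("scene",(150,60,140,200))):
    p=read_camera(c); b=cv2.cvtColor(p["image"],4); o.append(cv2.resize(b[y:y+h,x:x+w],None,fx=2.9,fy=2.9,interpolation=2))
cv2.imwrite("pics/r4.png",np.hstack(o))
E
```

```text
[ 606.63069003 -200.97819758  254.21764785] [ 0.19173562 -0.12858854 -0.00571023]
```

View pics/r4.png

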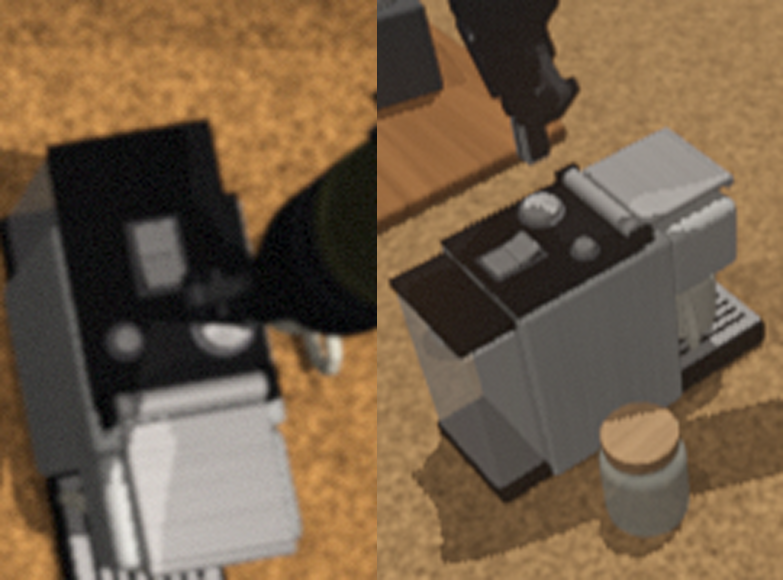

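The lever looks shut in the picture; I'll check the angle by projecting its lip corners.

```bash
python3 - <<'E'
from h import *
t=np.load("t.npy"); p=read_camera("top"); q=read_camera("scene"); c,s=np.cos(t[2]),np.sin(t[2])
for a in (0,.06,.12,.2):
    for y in (44,-44):
        x=-30-102*np.cos(a); P=[t[0]+c*x-s*y,t[1]+s*x+c*y,206+102*np.sin(a)]
        u=np.array(proj(p,P))-[350,60]; v=np.array(proj(q,P))-[150,60]
        print(a,y,(u*2.9).round(),(v*2.9+[377,0]).round())
E
```

```text
0 44 [147. 579.] [735. 178.]
0 -44 [293. 554.] [669. 129.]
0.06 44 [149. 579.] [735. 172.]
0.06 -44 [297. 554.] [668. 123.]
0.12 44 [152. 578.] [734. 167.]
0.12 -44 [300. 553.] [667. 117.]
0.2 44 [155. 576.] [733. 159.]
0.2 -44 [305. 550.] [666. 110.]
```

The lip is seen at (732,181) and (669,129), which matches angle 0, so the lever is shut. Pressing the large button; the tip should meet it at z≈208 and bottom out at ≈203.

Call:
jog_arm(rows=[[[0,0.025,0],[0,0,0],1],[[0,0.012,0],[0,0,0],1],[[0,0.005,0],[0,0,0],1],[[0,0.004,0],[0,0,0],1],[[0,0.003,0],[0,0,0],1],[[0,0.002,0],[0,0,0],1],[[0,0,0],[0,0,0],1],[[0,0,0],[0,0,0],1]])

```text
time: 9.45
position: [608.0, -201.2, 206.1]
ee_rot: [-1.57, 0.0, -2.971]
force: [-0.9, 0.7, 2.1]
gripper_width: -0.1
```

Call:
jog_arm(rows=[[[0,0.002,0],[0,0,0],1],[[0,0.002,0],[0,0,0],1],[[0,0.002,0],[0,0,0],1],[[0,0,0],[0,0,0],1],[[0,0,0],[0,0,0],1]])

```text
time: 9.95
position: [608.2, -201.2, 202.9]
ee_rot: [-1.569, 0.002, -2.971]
force: [-7.5, 2.4, 16.1]
gripper_width: -0.1
```

Call:
jog_arm(rows=[[[0,0.001,0],[0,0,0],1],[[0,0,0],[0,0,0],1],[[0,0,0],[0,0,0],1]])

```text
time: 10.25
position: [608.2, -201.2, 202.9]
ee_rot: [-1.569, 0.002, -2.971]
force: [-9.2, 1.7, 19.8]
gripper_width: 0.1
```

Call:
jog_arm(rows=[[[0,-0.02,0],[0,0,0],1],[[0,-0.04,0],[0,0,0],1],[[0,-0.04,0],[0,0,0],1],[[0,-0.02,0],[0,0,0],1],[[0,0,0.045],[0,0,0],1],[[0,0,0.045],[0,0,0],1],[[0,0,0.045],[0,0,0],1],[[0,0,0],[0,0,0],1],[[0,0,0],[0,0,0],1],[[0,0,0],[0,0,0],1]])

```text
time: 11.25
position: [631.4, -332.4, 318.0]
ee_rot: [-1.572, 0.001, -2.969]
force: [-0.6, 0.3, -0.1]
gripper_width: -0.2
```

```bash
python3 - <<'E'
from h import *
print(state()["position"],state()["force"])
o=[]
for c,(x,y,w,h) in (("top",(350,60,130,200)),("scene",(150,60,140,200))):
    p=read_camera(c); b=cv2.cvtColor(p["image"],4); o.append(cv2.resize(b[y:y+h,x:x+w],None,fx=2.9,fy=2.9,interpolation=2))
    for n in "cup spare_cup sugar_jar capsule large_top".split():
        for r in spot_point(n,p)[:1]: print(c,n,round(r["p"],2),world(p,r["location"]).round(1))
cv2.imwrite("pics/r5.png",np.hstack(o))
E
```

```text
[ 631.44744302 -332.44612143  317.96783296] [-0.5746178   0.25329823 -0.08946601]
top spare_cup 0.66 [ 672.3 -313.9   -5.2]
top sugar_jar 0.82 [619.4 -36.4  -2.8]
top capsule 0.6 [434.8 -59.6   0.6]
top large_top 0.54 [ 608.4 -200.6  204.2]
scene cup 0.7 [ 489.3 -197.1   33.5]
scene spare_cup 0.61 [444.4 -62.4   5.1]
scene sugar_jar 0.86 [614.1 -35.6  -1.7]
scene capsule 0.52 [445.2 -62.6   4.2]
scene large_top 0.47 [ 610.6 -203.   209.6]
```

View pics/r5.png

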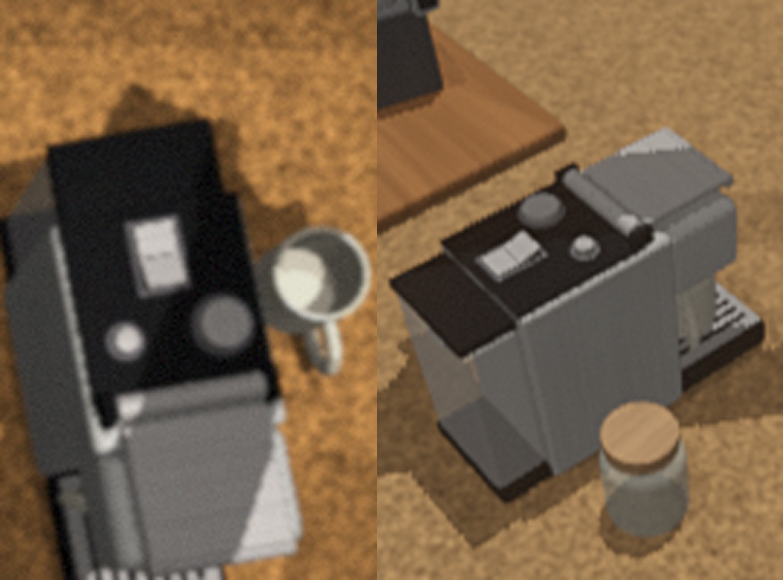

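The final picture shows the rocker on (its front edge raised, at (525,240)), the lever shut, and both buttons out. The loose things haven't moved beyond the detector's noise, and the arm is clear of everything.

```bash
python3 -c "
from station import hand_in; print(hand_in())"
```

```text
the job is handed in; nothing more can be done
None
```

I pressed the rocker on, pushed the lever shut, then pressed and released the large button, and handed the job in at about 11.4 s of the 48 s. Hand-in gives no verdict, and the joint values can't be read, so these checks rest on force, tip height and pictures.

| Step | Force at the stop | Tip height (mm) | Expected (mm) |
|---|---|---|---|
| Rocker on | about 14 N | 204 | 204 |
| Lever shut | about 19 N | 209.8 | 210 |
| Large button in | 16–20 N | 202.9 | 203 |

- **Final state:** the last picture shows the rocker on, the lever shut and both buttons out. Before I pressed the button, the lever's lip corners had also matched a projected lever angle of 0. The small button was never touched, and the arm ended clear of everything, with about 0.6 N of force noise.
- **Loose things:** the cup, spare cup, sugar jar and capsule all read within about 7 mm of their first positions, which is about detector noise.
- **Checks that disagreed:**
  - The first machine pose fit was wrong because the network outlined the whole machine as the rocker. I refitted it with rocker pixels read by hand, leaving errors of 3 mm or less.
  - In the last scene view the network labelled the capsule as the spare cup. The top view found the spare cup in its place.
  - The cup under the spout was found only in the scene view at the end, not from above.

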